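Hold a washed prism cell in the light beside the reference cell

ROBOT

A 6-joint arm with a two-finger parallel gripper is mounted at the origin on a cart in front of the work surface, level with it; the furniture and walls round the work are solid. World frame = base frame: x ahead of the robot, y to its left, z up, the work surface at z = 0. Lengths are in m, angles in degrees, forces in N, time in s.
With the tool pointing down it reaches from about 0.425 to 1.125 m from the base axis. Payload 14.9 kg.
Tool frame: the origin (TCP) lies at the very end of the fingers, on their centre line; the grasp point (between the pads) lies 19 mm behind it; z points along the fingers, y is the line along which they close (so a half turn about z gives the same grasp; the last joint's range is limited). The gripper opens to 91 mm and grips with 3 to 60 N. Pads are 32 mm wide; open, the fingers measure 118 mm over their backs; the gripper's body (76 mm by 178 mm) begins 60 mm behind the grasp point.
Start: joints at [61.347, 21.709, 99.362, -0, 58.929, -1.908], TCP at [0.315, 0.625, 0.214] pointing down, gripper open.
Joint ranges: [-158.91, 158.91], [-42.39, 125.64], [0.06, 152.35], [-60.88, 240.88], [17.5, 164.5], [-176.32, 176.32]. Speed limits (degrees/s): [108.29, 108.29, 136.94, 180, 180, 180].

INTERFACE

Orientations are given as [roll, pitch, yaw] about the fixed x, y, z axes, in that order (R = Rz(yaw) Ry(pitch) Rx(roll)).
In Python, from bench import bot, vision gives the robot as it stands.
- The arm moves only by the tool apply_moves, never from a script. Its argument "moves" is a list of rows, each a list of 3 entries, a list of its own where there are three numbers: the finger opening in cm, from 0 to 9.12, then the shift along the world's x, y, z in cm, then the turn, a rotation vector about the world's x, y, z in rad. A call has 1 to 12 rows; each row shifts and turns the commanded pose from where the row before left it; what a row does not reach is not made up. A row lasts 1/8 s, in which the tool goes at most 62.5 mm and 10.7 degrees, less where a joint would pass 70% of its speed; a pose out of reach is approached as far as the arm can. A call with a gripper value outside its range is refused whole. The fingers move at their own pace and stop on an object; "grip_force" is the grip in N (left out, the last holds). Time passes only in rows, so rows that do not move let the fingers close. It gives the time, the measured TCP pose, the force, the opening and the grip force at its end, in the units of the state.
- bot.get_obs(): the state, without advancing time (a new reading comes with each control period).
- vision.capture(name): name is "side" or "top" or "wrist"; returns a dict with "pixels" (384x512x3 uint8, red, green, blue), "fx", "fy", "cx", "cy" (pixels), "extrinsics" (4x4, takes a point from camera to world coordinates). Camera axes: x right, y up, looking along -z (the intrinsics and any distortion apply to the point x, -y, -z); pixel columns grow to the right and rows downward; lengths in m; the calibration is good to about 2 mm. A picture is of the moment at which its call begins. There is no depth.
- bot.finish_job(): hands the job in; it is judged then, once.
The state is a dict: "clock": time; "q": joint angles; "joint_velocities": joint speeds; "joint_efforts": joint torques, N m; "tcp_pos": TCP position; "orientation": TCP orientation; "ft_force": force on the tool from outside, world axes, zero at the start; "ft_torque": the same for the moment, N m; "gripper_width": opening from 0.0 (shut) to 1.0 (fully open); "grip_force": force on a finger pad.
Only numpy, scipy, OpenCV 4.12 (cv2) and the standard library are available. Lean on these libraries where they do the work, as an engineer would, in place of code of your own. Each camera call takes 0.05 s, during which the arm holds its last target. There are 200 camera calls.

TASK

Check a washed syrup cell on the light bench: stand the stoppered reference cell on the narrow post, upright, centred, clear faces square to the beam, and let go; then hold the open-topped cell in the empty beam, centred on it midway between lamp and lens, upright, clear faces square to the beam, and finish while still holding it there, resting on nothing. Take both cells by their frosted end faces only, never touching the clear faces or the stopper with the fingers; knock neither over, and leave the jar, jar lid and tally counter where they are.

Things in the scene. Friction and masses are not known exactly. Their poses are not given: they have to be found in the camera images.
- ref_cell: Rigid empty prism cell, 42 (x) x 24 (y) x 84 mm, about 0.14 kg, upright at first; origin centre of underside, z up. Clear windows: the wide faces at +y and -y. Frosted whitish narrow end faces at +x and -x, 42 mm apart, 23 mm wide, full height: grip only there. The reference: has a white stopper with a 20 mm round knob, top at 96 mm. Either cell may be nearer the bench.
- sample_cell: Rigid empty prism cell, 42 (x) x 24 (y) x 84 mm, about 0.14 kg, upright at first; origin centre of underside, z up. Clear windows: the wide faces at +y and -y. Frosted whitish narrow end faces at +x and -x, 42 mm apart, 23 mm wide, full height: grip only there. The washed cell to check: open top, no stopper.
- sample_cell_center (a point): The middle of the open-topped cell, 42 mm above its underside, between its windows. Axes as the cell's.
- ref_cell_windows: The two clear windows of the stoppered cell (part of it, same origin and axes).
- ref_cell_stopper: The white stopper on the reference cell (part of it, same origin and axes as the cell); not to be touched.
- sample_cell_windows: The two clear windows of the open-topped cell (part of it, same origin and axes).
- sample_cell_frosted_a: The frosted end at +x of the open-topped cell (part of it, same origin and axes as the cell).
- sample_cell_frosted_b: The frosted end at -x of the open-topped cell (part of it, same origin and axes as the cell).
- mat: Fixed black rubber draining mat, 90 x 200 x 4 mm, on the table; both cells stand on it at first, about 110 mm apart. Origin at the centre of its underside.
- light_bench: Fixed bench, base 220 (x) x 200 (y) x 12 mm, origin centre of underside. Two beams run along its y, 107 mm above the table, at x = -55 (empty) and x = +55 mm (narrow post in it). Aluminium lamp bar for both at +y: 190 mm long, inner side y = +60, top 130 mm. A black lens on a stalk for each at -y: inner face y = -61, top 126 mm.
- post_top (a point): Centre of the top of the narrow post: a seat 28 x 18 mm (bench x, y), smaller than a cell's underside, 65 mm above the table. A cell standing on it, its x along the bench's x, has its middle in the beam. Axes as the bench's.
- beam_mid (a point): Point on the empty beam midway between lamp and lens, 107 mm above the table, with nothing under it but the base plate. Beam along this frame's y. Axes as the bench's.
- jar: Bystander: empty glass jar, 54 mm wide, 93 mm high. Origin at the centre of its underside.
- jar_lid: Bystander: yellow jar lid, 54 mm wide, 12 mm high, lying on the table. Origin at the centre of its underside.
- tally: Bystander: black hand tally counter, 46 x 62 x 28 mm. Origin at the centre of its underside.
Mind the look-alikes: they are no part of the job. What is shaped like the sample_cell but purple or red is not meant.

How it is judged:
By the outcome, as a careful person would: the job done as asked, in the order asked, and still so for the second after the job is handed in, while the arm keeps its last pose, push and grip.
It also fails if it takes over 64 s, if anything falls off the work surface, if the arm or the gripper's body presses on something with over 40 N, if the wrist force passes 120 N, or if a joint passes its speed limit or range.

## Working session

There is one attempt and no reset: what is moved stays moved. The work goes in short steps, Python scripts to look and compute and a tool call to move; the robot and the scene stay as the last step left them, time stands still between calls to the robot, and variables do not carry over. Pictures are saved under pics/ and viewed, at most 10 in all, crops included, and the job is handed in when it is done.

Besides the shell and the picture viewer there is one more tool, called after "Emit:" by a JSON object that holds its "fn" and its "kwargs". apply_moves: Moves the arm, as the interface text tells. Its arguments: {"type":"object","properties":{"moves":{"type":"array","items":{"type":"array"}},"grip_force":{"type":"number"}},"required":["moves"]}

```bash
mkdir -p pics; cat > h.py <<'E'
import numpy as np, cv2
from bench import bot, vision
def cap(n, f=None):
    c=vision.capture(n); c['pixels']=np.asarray(c['pixels'])
    if f: cv2.imwrite('pics/'+f,c['pixels'][:,:,::-1])
    return c
def ray(c,u,v):
    E=np.array(c['extrinsics']); d=np.array([(u-c['cx'])/c['fx'],-(v-c['cy'])/c['fy'],-1.]); return E[:3,3],E[:3,:3]@d
def onz(c,u,v,z):
    o,d=ray(c,u,v); return o+d*(z-o[2])/d[2]
def proj(c,p):
    E=np.array(c['extrinsics']); q=E[:3,:3].T@(np.array(p)-E[:3,3]); return np.array([c['cx']+c['fx']*q[0]/-q[2], c['cy']+c['fy']*q[1]/q[2]])
E
python3 - <<'E'
from h import *
a=cap('top'); b=cap('side')
for c in (a,b): print([k for k in c], c['fx'],c['cx'],c['cy'],np.round(c['extrinsics'],3).tolist())
cv2.imwrite('pics/top0.png',cv2.resize(a['pixels'][:,:,::-1],(800,600),interpolation=2))
cv2.imwrite('pics/side0.png',cv2.resize(b['pixels'][:,:,::-1],(800,600),interpolation=2))
o=bot.get_obs(); print(o)
E
```

```text
['pixels', 'fx', 'fy', 'cx', 'cy', 'extrinsics'] 393.624388407783 256.17839283782547 180.7896994193892 [[0.007, 0.992, -0.123, 0.355], [-1.0, 0.01, 0.025, 0.076], [0.026, 0.123, 0.992, 1.456], [0.0, 0.0, 0.0, 1.0]]
['pixels', 'fx', 'fy', 'cx', 'cy', 'extrinsics'] 352.0200872136181 250.98941118930273 189.1447532716064 [[0.842, 0.238, -0.484, -0.059], [-0.539, 0.353, -0.765, -0.854], [-0.011, 0.905, 0.426, 0.597], [0.0, 0.0, 0.0, 1.0]]
{'clock': 0.1, 'q': array([ 6.13464319e+01,  2.17339239e+01,  9.93913219e+01,  1.72483459e-03,
        5.89272495e+01, -1.90556375e+00]), 'joint_velocities': array([ 0.02201471, -0.11056211, -0.12013425,  0.03680448, -0.02555771,
       -0.01635484]), 'joint_efforts': array([-2.81952816e-03, -7.65035892e+01, -4.35290265e+01,  6.51231897e-02,
        3.98146722e-02, -1.70700685e-05]), 'tcp_pos': array([0.31485863, 0.62481458, 0.21338134]), 'orientation': array([-1.79947583e+02, -3.22129354e-03,  1.53251103e+02]), 'ft_force': array([-0.08472017,  0.28257676, -0.17942402]), 'ft_torque': array([ 0.05304773,  0.00295194, -0.01965183]), 'grip_force': 0.0, 'gripper_width': 1.0006617080184181}
```

View pics/top0.png

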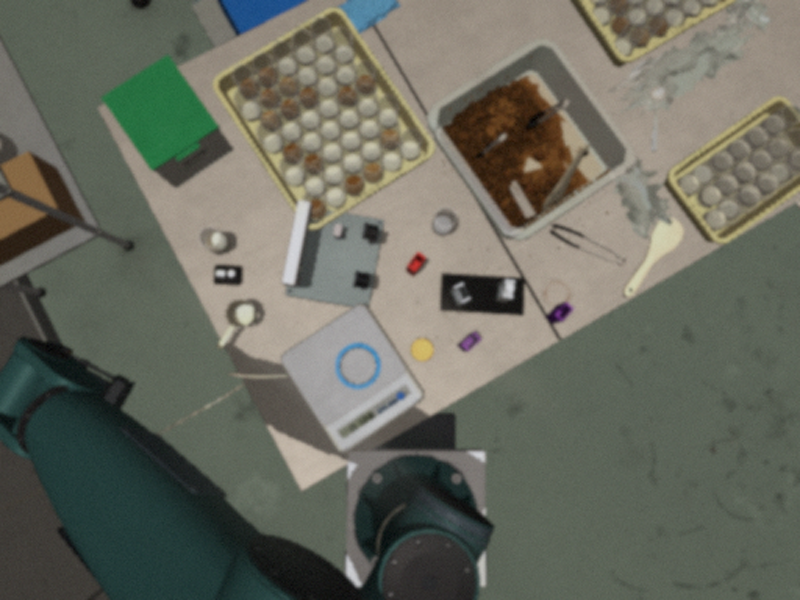

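View pics/side0.png

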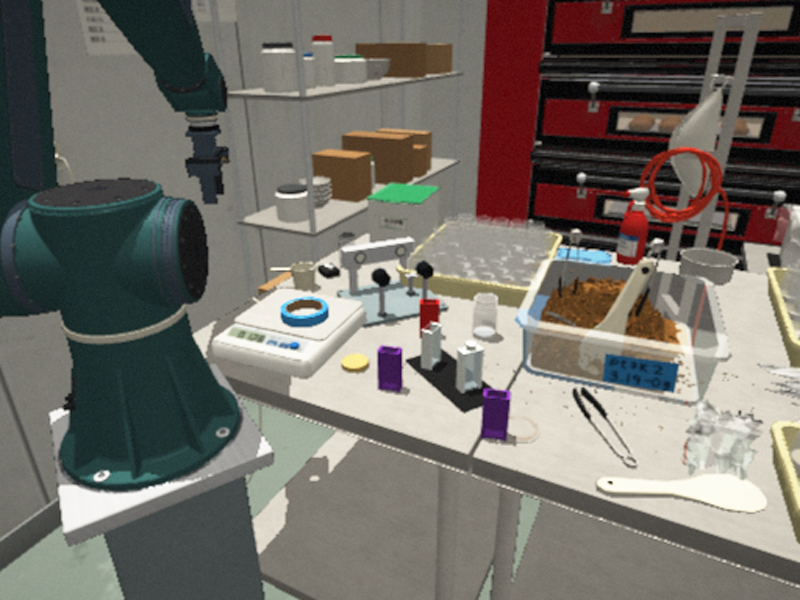

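The top view (800x600 scale) shows the mat at (482,293) with an open cell at (461,293) and a stoppered one at (508,289). The bench is at (335,258) with the lamp bar on its left and lenses at (372,232) and (363,280). The jar is at (444,222), the lid at (422,349) and the tally at (228,274).

Candidates in the side view: clear cell without stopper (430,345), clear cell with knob (469,365), purple (390,368), purple (495,414), red (429,318). The sample is the clear one at (430,345). The reference is the one with the knob at (469,365).

```bash
python3 - <<'E'
from h import *
a=cap('top'); w=cap('wrist')
s=512/800
for n,u,v,z in [('sample',461,293,.088),('ref',508,289,.098),('mat a',442,275,.004),('mat b',525,275,.004),('mat c',525,314,.004),('mat d',441,312,.004),('post',338,230,.065),('lensfar',372,232,.126),('lensnear',363,280,.126),('lamp1',302,203,.13),('lamp2',290,283,.13),('base c',285,293,.012),('base c2',371,304,.012),('base c3',384,220,.012),('jar',444,222,.093),('red',417,263,.08),('purp',469,342,.08)]:
    print(n,np.round(onz(a,u*s,v*s,z),3))
T=np.eye(4); from scipy.spatial.transform import Rotation as R
o=bot.get_obs(); T[:3,:3]=R.from_euler('xyz',o['orientation'],degrees=True).as_matrix();T[:3,3]=o['tcp_pos']
print('cam in tool',np.round(np.linalg.inv(T)@np.array(w['extrinsics']),4).tolist(),w['fx'],w['cx'],w['cy'])
p=a['pixels'][:,:,::-1][100:230,150:360]
cv2.imwrite('pics/topcrop.png',cv2.resize(p,None,fx=3.8,fy=3.8,interpolation=cv2.INTER_CUBIC))
E
```

```text
sample [ 0.503 -0.096  0.088]
ref [ 0.512 -0.2    0.098]
mat a [ 0.555 -0.061  0.004]
mat b [ 0.557 -0.26   0.004]
mat c [ 0.464 -0.259  0.004]
mat d [ 0.467 -0.059  0.004]
post [0.649 0.184 0.065]
lensfar [0.632 0.105 0.126]
lensnear [0.526 0.123 0.126]
lamp1 [0.694 0.259 0.13 ]
lamp2 [0.517 0.28  0.13 ]
base c [0.507 0.31  0.012]
base c2 [0.483 0.107 0.012]
base c3 [0.686 0.079 0.012]
jar [ 0.664 -0.057  0.093]
red [0.572 0.003 0.08 ]
purp [ 0.394 -0.114  0.08 ]
cam in tool [[0.0002, 0.9591, 0.2832, 0.0802], [1.0, 0.0001, -0.0009, 0.0004], [-0.0008, 0.2832, -0.9591, -0.1705], [0.0, 0.0, 0.0, 1.0]] 318.10718199812396 254.55700455803216 187.12268624184645
```

View pics/topcrop.png

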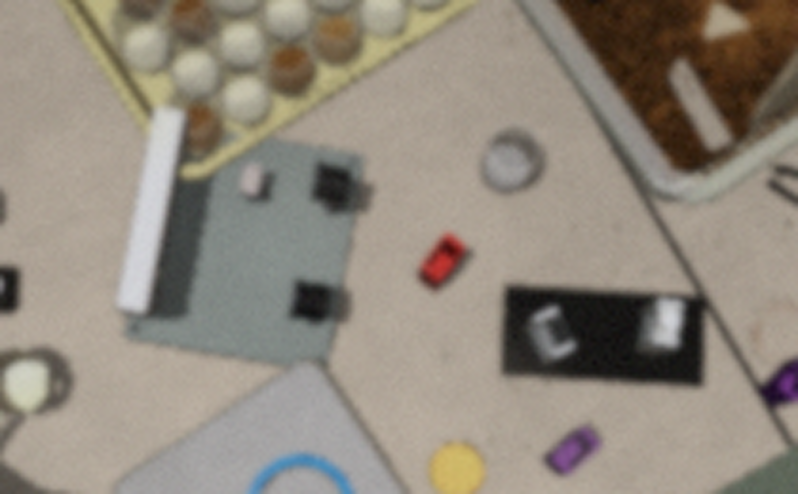

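The crop shows the open sample at (550,332), tilted. The stoppered reference with its white knob is at (663,323). The post is at (253,180), the lenses at (335,187) and (315,298), the red look-alike at (443,262) and purple at (573,448). This confirms the choice, so I'll move over the mat for a wrist view.

Emit:
{"fn": "apply_moves", "kwargs": {"moves": [[9.1,[1.5,-6.0,0.4],[0,0,-0.09]],[9.1,[1.5,-6.0,0.4],[0,0,-0.09]],[9.1,[1.5,-6.0,0.4],[0,0,-0.09]],[9.1,[1.5,-6.0,0.4],[0,0,-0.09]],[9.1,[1.5,-6.0,0.4],[0,0,-0.09]],[9.1,[1.5,-6.0,0.4],[0,0,-0.09]],[9.1,[1.5,-6.0,0.4],[0,0,-0.09]],[9.1,[1.5,-6.0,0.4],[0,0,-0.09]],[9.1,[1.5,-6.0,0.4],[0,0,-0.09]],[9.1,[1.5,-6.0,0.4],[0,0,-0.09]],[9.1,[1.5,-6.0,0.4],[0,0,-0.09]],[9.1,[1.5,-6.0,0.4],[0,0,-0.09]]]}}

```text
clock: 1.7
tcp_pos: [0.4951, -0.097, 0.2623]
orientation: [180.0, 0.0, 91.2]
ft_force: [0.7, 0.7, -0.1]
gripper_width: 0.995
grip_force: 0.0
```

Emit:
{"fn": "apply_moves", "kwargs": {"moves": [[9.1,[0.5,-3.5,0],[0,0,0]],[9.1,[0,0,0],[0,0,0]],[9.1,[0,0,0],[0,0,0]],[9.1,[0,0,0],[0,0,0]]]}}

```text
clock: 2.2
tcp_pos: [0.4999, -0.1289, 0.2619]
orientation: [-180.0, -0.0, 91.4]
ft_force: [0.2, -0.3, -0.1]
gripper_width: 0.996
grip_force: 0.0
```

```bash
python3 - <<'E'
from h import *
w=cap('wrist'); np.save('pics/w1.npy',w,allow_pickle=True); print(bot.get_obs()['joint_velocities'].round(2), bot.get_obs()['tcp_pos'])
cv2.imwrite('pics/w1.png',cv2.resize(w['pixels'][:,:,::-1],(800,600),interpolation=2))
E
```

```text
[-0.05  0.08 -0.1   0.   -0.01 -0.13] [ 0.49993332 -0.12896221  0.26195614]
```

View pics/w1.png

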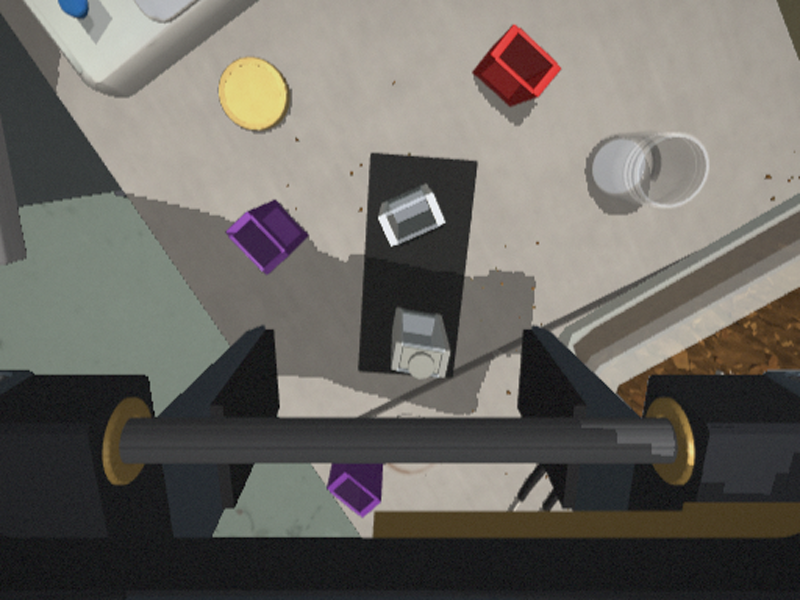

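The wrist view shows the open sample at (411,215) with whitish ends left and right, and the stoppered reference at (420,345) with its knob at (420,365). Red (517,65), purple (267,236) and purple (355,490) are the look-alikes. Now I'll zoom in on both to pick corners.

```bash
python3 - <<'E'
from h import *
w=np.load('pics/w1.npy',allow_pickle=True).item(); p=w['pixels'][:,:,::-1]
A=p[110:165,230:295]; B=p[190:245,238:303]
cv2.imwrite('pics/w1c.png',np.vstack([cv2.resize(x,None,fx=5.4,fy=5.4,interpolation=cv2.INTER_CUBIC) for x in (A,B)]) if 0 else np.hstack([cv2.resize(x,(390,330),interpolation=cv2.INTER_CUBIC) for x in (A,B)]))
E
```

```text
(no output)
```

View pics/w1c.png

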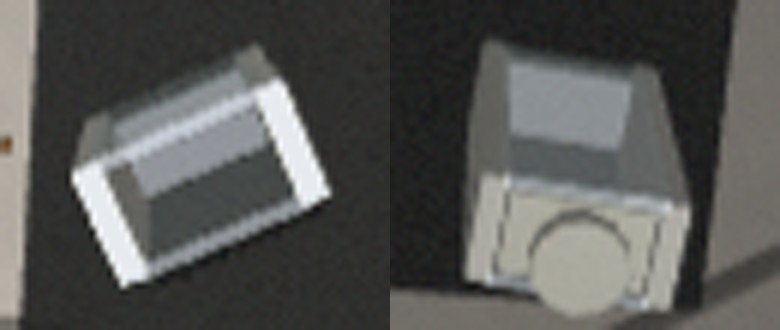

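```bash
python3 - <<'E'
from h import *
w=np.load('pics/w1.npy',allow_pickle=True).item()
def f(P,o,z):
    q=np.array([onz(w,(u+.5)/6-.5+o[0],(v+.5)/6-.5+o[1],z)[:2] for u,v in P]); c=q.mean(0)
    l=(q[1]-q[0]+q[2]-q[3])/2; s=(q[0]-q[3]+q[1]-q[2])/2
    print(c.round(4),'L',np.linalg.norm(l).round(4),'W',np.linalg.norm(s).round(4),'yaw',np.degrees(np.arctan2(l[1],l[0])).round(1),np.degrees(np.arctan2(s[1],s[0])).round(1)-90)
f([(73,175),(282,80),(330,197),(125,288)],(230,110),.088)
f([(85,175),(300,207),(280,312),(78,282)],(238,190),.088)
f([(85,175),(300,207),(300,207),(85,175)],(238,190),.088)
k=onz(w,(580-390)/6+238-.5,270/6+190-.5,.1);print(k)
E
```

```text
[ 0.5089 -0.0969] L 0.0408 W 0.0227 yaw 25.7 25.400000000000006
[ 0.5186 -0.2022] L 0.0415 W 0.0227 yaw -7.7 -4.5
[ 0.5195 -0.1909] L 0.0424 W 0.0 yaw -7.6 -90.0
[ 0.51878151 -0.20200557  0.1       ]
```

```bash
python3 - <<'E'
from h import *
a=cap('top'); b=cap('side'); w=np.load('pics/w1.npy',allow_pickle=True).item(); s=.64
for z in (0,.06,.1,.15): print(z,'top',[onz(a,u*s,v*s,z)[:2].round(3).tolist() for u,v in [(515,238),(490,215),(560,212)]],'wrist',[onz(w,u*s,v*s,z)[:2].round(3).tolist() for u,v in [(550,322),(575,340),(617,385)]])
for z in (0,.06,.1,.15):print(z,[proj(b,onz(a,u*s,v*s,z)).round(0)/s for u,v in [(515,238),(490,215)]])
# egg tray corner
for z in (0,.04,.08,.12):print('tray',z,onz(a,312*s,225*s,z).round(3),proj(b,onz(a,312*s,225*s,z))/s)
p=b['pixels'][:,:,::-1]
cv2.imwrite('pics/sidec.png',cv2.resize(p[130:260,190:370],None,fx=4.4,fy=4.4,interpolation=2))
E
```

```text
0 top [[0.648, -0.239], [0.704, -0.178], [0.714, -0.35]] wrist [[0.643, -0.201], [0.668, -0.218], [0.714, -0.263]]
0.06 top [[0.636, -0.226], [0.69, -0.168], [0.699, -0.332]] wrist [[0.623, -0.179], [0.644, -0.194], [0.684, -0.233]]
0.1 top [[0.628, -0.217], [0.68, -0.161], [0.689, -0.321]] wrist [[0.609, -0.165], [0.629, -0.179], [0.664, -0.213]]
0.15 top [[0.618, -0.206], [0.668, -0.152], [0.677, -0.306]] wrist [[0.593, -0.148], [0.609, -0.159], [0.639, -0.188]]
0 [array([531.25, 375.  ]), array([529.6875, 353.125 ])]
0.06 [array([525.   , 346.875]), array([523.4375, 328.125 ])]
0.1 [array([520.3125, 328.125 ]), array([520.3125, 309.375 ])]
0.15 [array([515.625, 303.125]), array([514.0625, 287.5   ])]
tray 0 [0.674 0.252 0.   ] [402.76811337 286.20268932]
tray 0.04 [0.665 0.247 0.04 ] [400.94889483 273.57543994]
tray 0.08 [0.656 0.242 0.08 ] [399.06501171 260.49935185]
tray 0.12 [0.648 0.237 0.12 ] [397.11295385 246.95006092]
```

View pics/sidec.png

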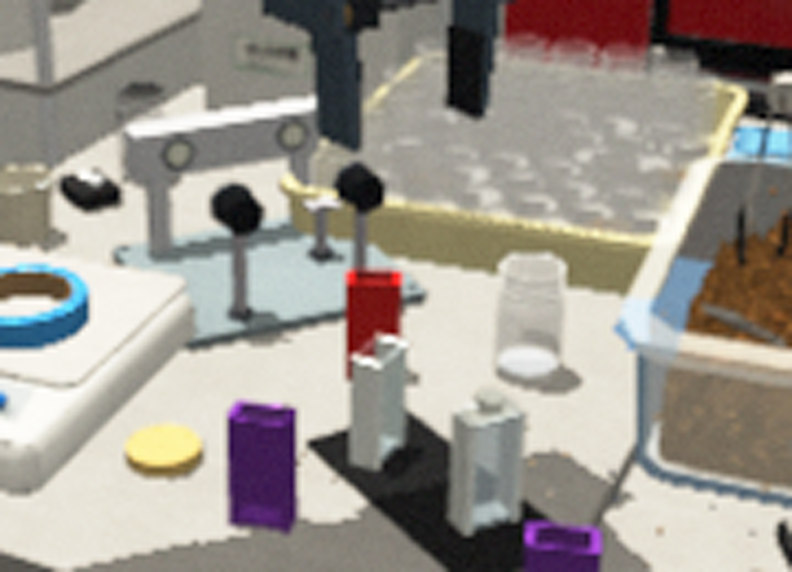

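The side crop shows the container rim about 0.11 m high with its corner near x=0.626, and the egg tray rim about 0.06 m high. Both leave room at body height. Next is the approach to the reference.

Emit:
{"fn": "apply_moves", "kwargs": {"moves": [[9.1,[0.9,-3.6,-2.0],[0,0,-0.077]],[9.1,[0.98,-3.72,-2.0],[0,0,-0.077]],[9.1,[0,0,-3.0],[0,0,0]],[9.1,[0,0,-3.0],[0,0,0]],[9.1,[0,0,-2.2],[0,0,0]],[9.1,[0,0,0],[0,0,0]],[9.1,[0,0,0],[0,0,0]],[9.1,[0,0,0],[0,0,0]]]}}

```text
clock: 3.35
tcp_pos: [0.5195, -0.2032, 0.1411]
orientation: [179.9, 0.0, 82.6]
ft_force: [0.6, -1.1, 0.3]
gripper_width: 0.997
grip_force: 0.0
```

```bash
python3 - <<'E'
from h import *
w=cap('wrist'); o=bot.get_obs(); print(o['tcp_pos'],o['orientation'])
np.save('pics/w2.npy',w,allow_pickle=True)
p=w['pixels'][:,:,::-1]
cv2.imwrite('pics/w2.png',cv2.resize(p[150:384,120:400],None,fx=2.5,fy=2.5,interpolation=2))
E
```

```text
[ 0.51937451 -0.20322368  0.14094153] [1.79915078e+02 2.67943892e-02 8.25627696e+01]
```

View pics/w2.png

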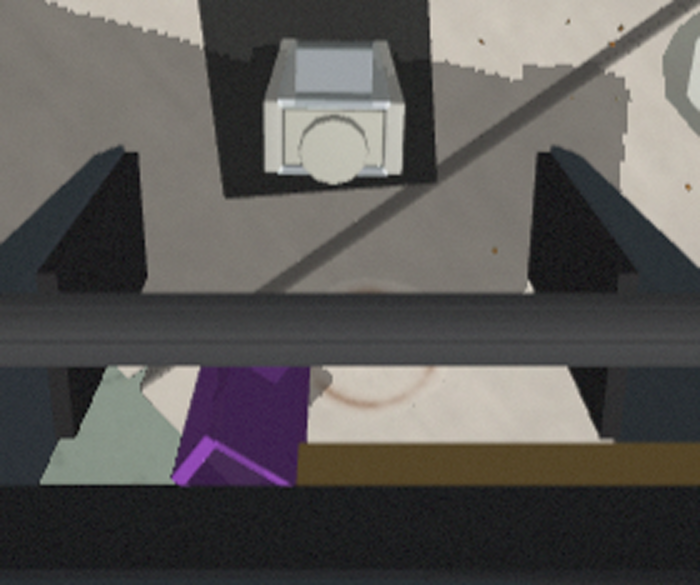

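The knob is at (334,150) and the cell top spans x 265–404 and y 101–177, nearly square to the fingers. I'll refine the centre from these.

```bash
python3 - <<'E'
from h import *
w=np.load('pics/w2.npy',allow_pickle=True).item()
P=[(265,101),(405,104),(401,177),(265,172)]
q=np.array([onz(w,(u+.5)/2.5-.5+120,(v+.5)/2.5-.5+150,.088)[:2] for u,v in P]);c=q.mean(0)
l=q[1]-q[0]; print(q.round(4),c,np.linalg.norm(l),np.degrees(np.arctan2(l[1],l[0])))
print(onz(w,334/2.5+119.7,150/2.5+149.7,.1))
E
```

```text
[[ 0.5004 -0.1881]
 [ 0.5411 -0.1943]
 [ 0.5375 -0.2172]
 [ 0.497  -0.2102]] [ 0.51901069 -0.20246469] 0.041190418752090126 -8.742506560742079
[ 0.51914763 -0.20148603  0.1       ]
```

Emit:
{"fn": "apply_moves", "kwargs": {"moves": [[9.1,[0,0.1,-3.0],[0,0,-0.01]],[9.1,[0,0,-3.0],[0,0,0]],[9.1,[0,0,-2.2],[0,0,0]],[9.1,[0,0,-1.5],[0,0,0]],[9.1,[0,0,-0.5],[0,0,0]],[9.1,[0,0,0],[0,0,0]]]}}

```text
clock: 4.15
tcp_pos: [0.5191, -0.2022, 0.0383]
orientation: [180.0, 0.0, 82.0]
ft_force: [1.2, 0.1, 0.7]
gripper_width: 0.996
grip_force: 0.0
```

Emit:
{"fn": "apply_moves", "kwargs": {"moves": [[7,[0,0,0],[0,0,0]],[5.5,[0,0,0],[0,0,0]],[4.6,[0,0,0],[0,0,0]],[4.3,[0,0,0],[0,0,0]],[4.0,[0,0,0],[0,0,0]],[3.5,[0,0,0],[0,0,0]],[3.0,[0,0,0],[0,0,0]],[3.0,[0,0,0],[0,0,0]],[3.0,[0,0,0],[0,0,0]]], "grip_force": 15}}

```text
clock: 5.28
tcp_pos: [0.5188, -0.2021, 0.0379]
orientation: [-180.0, -0.0, 82.0]
ft_force: [0.0, 0.5, 1.7]
gripper_width: 0.459
grip_force: 15.0
```

Emit:
{"fn": "apply_moves", "kwargs": {"moves": [[3.0,[0,0,1.0],[0,0,0]],[3.0,[0,0,2.5],[0,0,0]],[3.0,[0,0,4.0],[0,0,0]],[3.0,[0,0,4.5],[0,0,0]],[3.0,[0,0,4.5],[0,0,0]],[3.0,[0.5,2.0,4.0],[0,0,0]],[3.0,[1.8,5.0,2.0],[0,0,0]],[3.0,[1.8,5.0,0],[0,0,0]],[3.0,[1.8,5.0,0],[0,0,0]],[3.0,[1.8,5.0,0],[0,0,0]],[3.0,[1.5,4.0,0],[0,0,0]],[3.0,[0.9,2.2,0],[0,0,0]]], "grip_force": 20}}

```text
clock: 6.78
tcp_pos: [0.62, 0.0817, 0.2633]
orientation: [180.0, -0.0, 82.1]
ft_force: [0.2, -0.7, -2.0]
gripper_width: 0.461
grip_force: 20.0
```

Emit:
{"fn": "apply_moves", "kwargs": {"moves": [[3.0,[0,0,0],[0,0,0]],[3.0,[0,0,0],[0,0,0]],[3.0,[0,0,0],[0,0,0]]]}}

```text
clock: 7.15
tcp_pos: [0.6195, 0.0789, 0.263]
orientation: [-180.0, 0.0, 81.9]
ft_force: [0.2, -0.5, -2.3]
gripper_width: 0.461
grip_force: 20.0
```

```bash
python3 - <<'E'
from h import *
w=cap('wrist','w3full.png'); o=bot.get_obs(); print(o['tcp_pos'],o['orientation'])
np.save('pics/w3.npy',w,allow_pickle=True)
cv2.imwrite('pics/w3.png',cv2.resize(w['pixels'][:,:,::-1],(800,600),interpolation=2))
E
```

```text
[0.61963027 0.07899065 0.26303651] [1.79999979e+02 4.82520752e-03 8.19197355e+01]
```

View pics/w3.png

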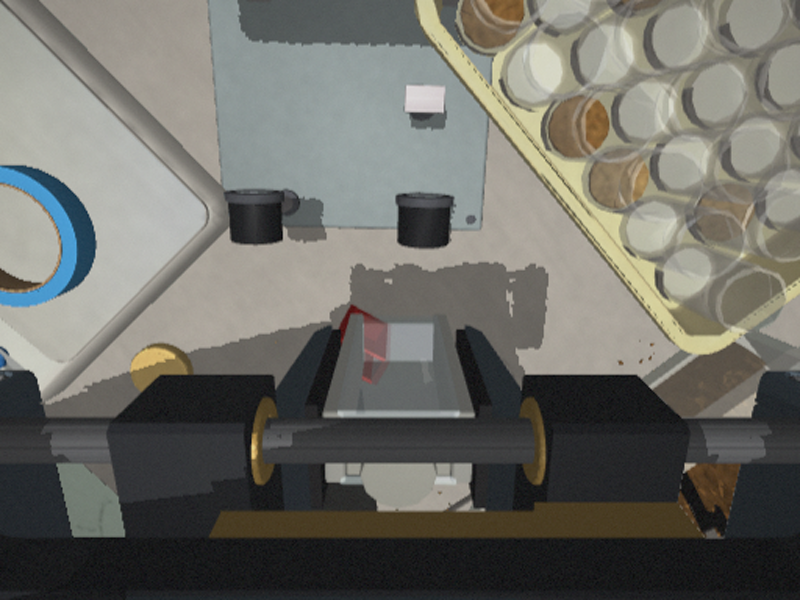

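The post seat is the white quad at (425,99), the lenses are at (256,216) and (425,220), and the base front edge runs near y=225–230. The egg tray is at the right. Now I'll measure the post and bench heading.

```bash
python3 - <<'E'
from h import *
w=np.load('pics/w3.npy',allow_pickle=True).item(); p=w['pixels']; g=p.astype(int)
x0,y0=250,45
m=(g[y0:80,x0:295].min(2)>190).astype(np.uint8)
cn,_=cv2.findContours(m,0,1); c=max(cn,key=cv2.contourArea)
M=cv2.moments(m,True); u,v=M['m10']/M['m00']+x0,M['m01']/M['m00']+y0
print('post px',u,v,'area',M['m00'],cv2.boundingRect(c)); pc=onz(w,u,v,.065); print(pc)
pts=c[:,0,:]+[x0,y0]
W=np.array([onz(w,a,b,.065)[:2] for a,b in pts])*1000
r=cv2.minAreaRect(W.astype(np.float32)); print('rect mm',r)
# base edges: blue-grey mask
hsv=cv2.cvtColor(p,cv2.COLOR_RGB2HSV)
bm=((g[:,:,2]-g[:,:,0])>4).astype(np.uint8)
L=[];
for row in range(20,115,3):
    cs=np.flatnonzero(bm[row,100:200]); 
    if len(cs): L.append((100+cs[0]-.5,row))
F=[]
for col in [*range(186,250,2)]:
    rs=np.flatnonzero(bm[120:165,col]); 
    if len(rs): F.append((col,120+rs[-1]+.5))
Rr=[]
for row in range(90,140,2):
    cs=np.flatnonzero(bm[row,290:330]); 
    if len(cs): Rr.append((290+cs[-1]+.5,row))
for n,S,ax in (('left',L,90),('front',F,0),('right',Rr,90)):
    Q=np.array([onz(w,a,b,.012)[:2] for a,b in S]).astype(np.float32)
    vx,vy,a,b=cv2.fitLine(Q,cv2.DIST_HUBER,0,.001,.01).ravel(); th=np.degrees(np.arctan2(vy,vx)); th=(th-ax+90)%180-90
    d=np.abs((Q-[a,b])@np.array([-vy,vx])); print(n,len(S),'yaw',th,'pt',a,b,'res',np.median(d))
E
```

```text
post px 271.421875 62.6328125 area 384.0 (9, 10, 26, 17)
[0.65377232 0.18786658 0.065     ]
rect mm ((653.8320922851562, 187.79434204101562), (15.928125381469727, 26.47311782836914), 79.68232727050781)
left 32 yaw -9.422562 pt 0.48927295 0.19492106 res 0.0003224474
front 32 yaw -10.378227 pt 0.5726534 0.10133361 res 0.00029448658
right 25 yaw -9.153343 pt 0.69806355 0.12426166 res 0.0003393886
```

```bash
python3 - <<'E'
from h import *
w=np.load('pics/w3.npy',allow_pickle=True).item(); t=np.array([.61963,.07899,.26304]); a=np.radians(81.92); x=np.array([np.cos(a),np.sin(a)]); y=np.array([np.sin(a),-np.cos(a)])
p=w['pixels'].astype(int)
print([(r,p[r,250:265].mean(1).mean().round()) for r in range(255,278)])
for v in (263,264.5,266):
    for u in (212,300): 
        q=onz(w,u,v,t[2]+.0501)[:2]-t[:2]; print(v,u,(q@x).round(4),(q@y).round(4))
E
```

```text
[(255, np.float64(100.0)), (256, np.float64(101.0)), (257, np.float64(102.0)), (258, np.float64(102.0)), (259, np.float64(102.0)), (260, np.float64(101.0)), (261, np.float64(101.0)), (262, np.float64(117.0)), (263, np.float64(148.0)), (264, np.float64(159.0)), (265, np.float64(164.0)), (266, np.float64(148.0)), (267, np.float64(87.0)), (268, np.float64(42.0)), (269, np.float64(42.0)), (270, np.float64(43.0)), (271, np.float64(44.0)), (272, np.float64(49.0)), (273, np.float64(51.0)), (274, np.float64(48.0)), (275, np.float64(50.0)), (276, np.float64(51.0)), (277, np.float64(52.0))]
263 212 0.0115 -0.0179
263 300 0.0115 0.0195
264.5 212 0.0108 -0.0179
264.5 300 0.0108 0.0195
266 212 0.0101 -0.0179
266 300 0.0101 0.0196
```

Emit:
{"fn": "apply_moves", "kwargs": {"moves": [[3.0,[1.2,3.6,0],[0,0,-0.013]],[3.0,[1.2,3.7,0],[0,0,-0.013]],[3.0,[1.0,3.6,-2.0],[0,0,0]],[3.0,[0,0,-3.0],[0,0,0]],[3.0,[0,0,-2.0],[0,0,0]],[3.0,[0,0,0],[0,0,0]],[3.0,[0,0,0],[0,0,0]],[3.0,[0,0,0],[0,0,0]]]}}

```text
clock: 8.2
tcp_pos: [0.6545, 0.1887, 0.1942]
orientation: [179.9, -0.0, 80.5]
ft_force: [0.2, -0.3, -1.6]
gripper_width: 0.464
grip_force: 20.0
```

Emit:
{"fn": "apply_moves", "kwargs": {"moves": [[3.0,[-0.07,-0.08,-3.0],[0,0,0]],[3.0,[0,0,-2.5],[0,0,0]],[3.0,[0,0,-1.8],[0,0,0]],[3.0,[0,0,-1.0],[0,0,0]],[3.0,[0,0,-0.5],[0,0,0]],[3.0,[0,0,0],[0,0,0]],[3.0,[0,0,0],[0,0,0]]]}}

```text
clock: 9.07
tcp_pos: [0.6536, 0.1882, 0.1056]
orientation: [179.9, -0.0, 80.5]
ft_force: [-0.5, -0.7, -1.6]
gripper_width: 0.455
grip_force: 20.0
```

```bash
python3 - <<'E'
from h import *
o=bot.get_obs(); print(o['tcp_pos'],o['ft_force'])
b=cap('side'); w=cap('wrist')
p=b['pixels'][:,:,::-1]; A=cv2.resize(p[130:200,220:310],None,fx=4.4,fy=4.4,interpolation=2)
B=cv2.resize(w['pixels'][:,:,::-1],None,fx=308/384,fy=308/384)
cv2.imwrite('pics/v4.png',np.hstack([A,B[:A.shape[0]]]))
E
```

```text
[0.65356171 0.18821216 0.10563695] [-0.52511445 -0.70167102 -1.64320355]
```

View pics/v4.png

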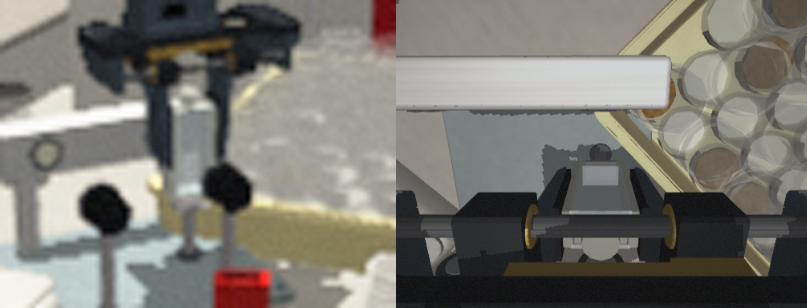

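The side part shows the cell just above the post, upright in the fingers. The wrist part shows the lamp bar (lower edge at y≈108 across) level with the tool, so the yaw is square to the bench. I'll lower gently.

Emit:
{"fn": "apply_moves", "kwargs": {"moves": [[3.0,[0.02,-0.03,-0.3],[0,0,0]],[3.0,[0,0,-0.2],[0,0,0]],[3.0,[0,0,0],[0,0,0]],[3.0,[0,0,0],[0,0,0]]]}}

```text
clock: 9.68
tcp_pos: [0.6533, 0.1878, 0.0999]
orientation: [-180.0, 0.0, 80.5]
ft_force: [0.6, 1.6, -1.9]
gripper_width: 0.46
grip_force: 20.0
```

Emit:
{"fn": "apply_moves", "kwargs": {"moves": [[3.0,[0,0,-0.1],[0,0,0]],[3.0,[0,0,0],[0,0,0]],[3.0,[0,0,0],[0,0,0]]]}}

```text
clock: 10.05
tcp_pos: [0.6534, 0.1878, 0.099]
orientation: [180.0, -0.0, 80.5]
ft_force: [-0.4, -0.7, -2.1]
gripper_width: 0.458
grip_force: 20.0
```

Emit:
{"fn": "apply_moves", "kwargs": {"moves": [[3.0,[0,0,-0.1],[0,0,0]],[3.0,[0,0,0],[0,0,0]],[3.0,[0,0,0],[0,0,0]]]}}

```text
clock: 10.42
tcp_pos: [0.6534, 0.1879, 0.0989]
orientation: [-180.0, 0.0, 80.5]
ft_force: [-5.4, -1.1, 12.9]
gripper_width: 0.459
grip_force: 20.0
```

Contact is at the expected height. I'll ease the push and release.

Emit:
{"fn": "apply_moves", "kwargs": {"moves": [[3.0,[0,0,0.05],[0,0,0]],[3.0,[0,0,0],[0,0,0]],[4.3,[0,0,0],[0,0,0]],[4.8,[0,0,0],[0,0,0]],[5.5,[0,0,0],[0,0,0]],[6.5,[0,0,0],[0,0,0]],[7.5,[0,0,0],[0,0,0]],[7.5,[0,0,0],[0,0,0]],[7.5,[0,0,0],[0,0,0]]]}}

```text
clock: 11.55
tcp_pos: [0.6533, 0.1878, 0.0984]
orientation: [180.0, 0.0, 80.5]
ft_force: [-0.1, -0.2, 0.2]
gripper_width: 0.819
grip_force: 0.0
```

Emit:
{"fn": "apply_moves", "kwargs": {"moves": [[7.5,[0,0,1.0],[0,0,0]],[7.5,[0,0,3.0],[0,0,0]],[7.5,[0,0,4.0],[0,0,0]],[7.5,[0,0,5.0],[0,0,0]],[7.5,[-0.8,-5.0,1.5],[0,0,0]],[7.5,[-0.8,-5.0,0],[0,0,0]],[7.5,[0,0,0],[0,0,0]],[7.5,[0,0,0],[0,0,0]],[7.5,[0,0,0],[0,0,0]]]}}

```text
clock: 12.68
tcp_pos: [0.6375, 0.0887, 0.2435]
orientation: [180.0, -0.0, 80.5]
ft_force: [0.5, 0.1, 0.4]
gripper_width: 0.824
grip_force: 0.0
```

```bash
python3 - <<'E'
from h import *
w=cap('wrist'); b=cap('side'); np.save('pics/w5.npy',w,allow_pickle=True)
o=bot.get_obs(); print(o['tcp_pos'],o['orientation'])
A=cv2.resize(b['pixels'][:,:,::-1][120:200,220:310],(337,300),interpolation=2)
B=cv2.resize(w['pixels'][:,:,::-1],(800-337,347)); C=np.zeros((347,800,3),np.uint8); C[:300,:337]=A; C[:,337:]=B
im=w['pixels'][:,:,::-1]
D=cv2.resize(im[20:150,200:340],(269,250),interpolation=2)
out=np.zeros((600,800,3),np.uint8); out[:347]=C; out[350:600,:269]=D
cv2.imwrite('pics/v5.png',out)
E
```

```text
[0.63740008 0.08864088 0.24336398] [-1.79992023e+02 -8.62899854e-04  8.05451644e+01]
```

View pics/v5.png

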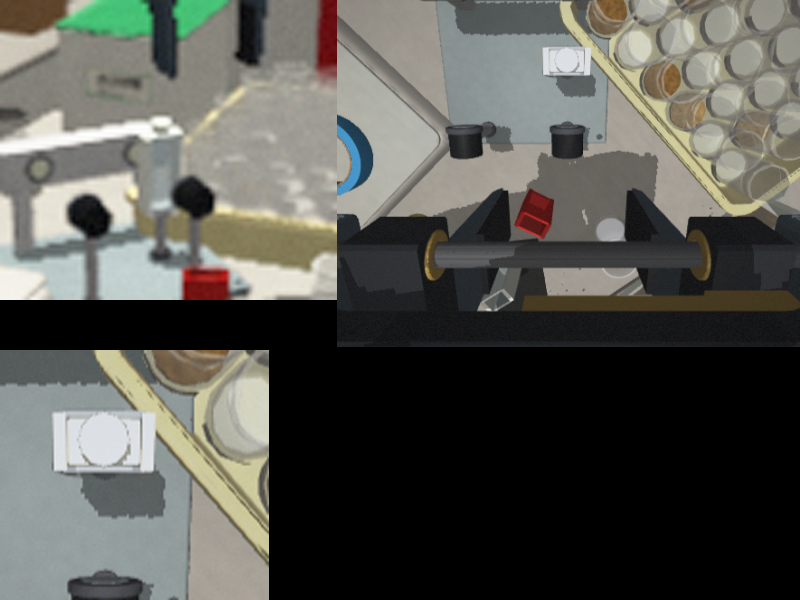

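The reference stands upright and centred on the post with its faces square: side crop (160,170), wrist crop (104,440). It is released. Now over the sample.

Emit:
{"fn": "apply_moves", "kwargs": {"moves": [[9.1,[-2.57,-3.71,0],[0,0,0.122]],[9.1,[-2.57,-3.71,0],[0,0,0.122]],[9.1,[-2.57,-3.71,0],[0,0,0.123]],[9.1,[-2.57,-3.71,0],[0,0,0.123]],[9.1,[-2.56,-3.72,0],[0,0,0.123]],[9.1,[0,0,-4.0],[0,0,0]],[9.1,[0,0,-3.5],[0,0,0]],[9.1,[0,0,0],[0,0,0]],[9.1,[0,0,0],[0,0,0]],[9.1,[0,0,0],[0,0,0]]]}}

```text
clock: 14.02
tcp_pos: [0.5099, -0.0978, 0.1699]
orientation: [179.9, 0.1, 115.6]
ft_force: [1.1, -1.2, -0.4]
gripper_width: 0.998
grip_force: 0.0
```

```bash
python3 - <<'E'
from h import *
w=cap('wrist'); o=bot.get_obs(); t=o['tcp_pos']; print(t,o['orientation'])
g=w['pixels'].astype(int)
for z,xy in ((.088,(.509,-.097)),): 
    u,v=proj(w,(*xy,z)); print('expect',u,v)
y0,x0=int(v)-30,int(u)-50
m=(g[y0:y0+60,x0:x0+100].min(2)>175).astype(np.uint8)
print(m.sum()); 
cn,_=cv2.findContours(m,0,1)
P=np.vstack([c[:,0] for c in cn if cv2.contourArea(c)>15])+[x0,y0]
W=np.array([onz(w,a,b,.088)[:2] for a,b in P])*1000
print(cv2.minAreaRect(W.astype(np.float32)),[ (cv2.contourArea(c),cv2.boundingRect(c)) for c in cn if cv2.contourArea(c)>15])
# bench checks from w5
w=np.load('pics/w5.npy',allow_pickle=True).item(); g=w['pixels'].astype(int)
u,v=proj(w,(.6534,.1878,.149)); y0,x0=int(v)-30,int(u)-40
m=(g[y0:y0+60,x0:x0+80].min(2)>165).astype(np.uint8); cn,_=cv2.findContours(m,0,1); c=max(cn,key=cv2.contourArea)[:,0]+[x0,y0]
print('ref',cv2.minAreaRect((np.array([onz(w,a,b,.149)[:2] for a,b in c])*1000).astype(np.float32)))
bm=(g[:,:,2]-g[:,:,0])>4
S=[(100+np.flatnonzero(bm[r,100:200])[0]-.5,r) for r in range(40,125,3)]
Q=np.array([onz(w,a,b,.012)[:2] for a,b in S]).astype(np.float32); vx,vy,a,b=cv2.fitLine(Q,cv2.DIST_HUBER,0,.001,.01).ravel(); print('left edge',np.degrees(np.arctan(-vx/vy)),a,b)
E
```

```text
[ 0.50974239 -0.09778393  0.16971697] [1.79912424e+02 7.05683211e-02 1.15627141e+02]
expect 253.15026187145307 192.78752706288333
271
((508.3892822265625, -96.18769836425781), (40.16459655761719, 21.75750160217285), 25.59783172607422) [(111.5, (65, 17, 10, 26)), (93.5, (26, 17, 10, 26))]
ref ((653.7329711914062, 188.09866333007812), (23.481525421142578, 41.909854888916016), 79.36621856689453)
left edge -9.213368 0.49192488 0.20903009
```

Emit:
{"fn": "apply_moves", "kwargs": {"moves": [[9.1,[-0.1,0.12,-3.5],[0,0,0]],[9.1,[0,0,-3.5],[0,0,0]],[9.1,[0,0,-3.2],[0,0,0]],[9.1,[0,0,-2.0],[0,0,0]],[9.1,[0,0,-1.0],[0,0,0]],[9.1,[0,0,0],[0,0,0]],[9.1,[0,0,0],[0,0,0]]]}}

```text
clock: 14.95
tcp_pos: [0.5086, -0.0967, 0.0373]
orientation: [179.9, 0.0, 115.6]
ft_force: [0.0, -0.0, 0.1]
gripper_width: 0.999
grip_force: 0.0
```

Emit:
{"fn": "apply_moves", "kwargs": {"moves": [[7,[0,0,0],[0,0,0]],[5.5,[0,0,0],[0,0,0]],[4.6,[0,0,0],[0,0,0]],[4.3,[0,0,0],[0,0,0]],[4.0,[0,0,0],[0,0,0]],[3.5,[0,0,0],[0,0,0]],[3.0,[0,0,0],[0,0,0]],[3.0,[0,0,0],[0,0,0]],[3.0,[0,0,0],[0,0,0]]], "grip_force": 20}}

```text
clock: 16.08
tcp_pos: [0.5079, -0.0966, 0.0364]
orientation: [-180.0, -0.0, 115.6]
ft_force: [0.5, 1.2, -0.2]
gripper_width: 0.462
grip_force: 20.0
```

Emit:
{"fn": "apply_moves", "kwargs": {"moves": [[3.0,[0,0,1.0],[0,0,0]],[3.0,[0,0,3.0],[0,0,0]],[3.0,[0,0,4.5],[0,0,0]],[3.0,[0,0,4.5],[0,0,0]],[3.0,[0,0,4.5],[0,0,0]],[3.0,[0.62,5.0,1.0],[0,0,-0.102]],[3.0,[0.62,5.0,0],[0,0,-0.102]],[3.0,[0.62,5.0,0],[0,0,-0.102]],[3.0,[0.62,5.0,0],[0,0,-0.102]],[3.0,[0.62,5.0,0],[0,0,-0.102]],[3.0,[0.62,5.0,0],[0,0,-0.102]],[3.0,[0,0,0],[0,0,0]]], "grip_force": 20}}

```text
clock: 17.58
tcp_pos: [0.5451, 0.206, 0.222]
orientation: [180.0, -0.0, 80.6]
ft_force: [-1.4, -0.2, -1.3]
gripper_width: 0.458
grip_force: 20.0
```

Emit:
{"fn": "apply_moves", "kwargs": {"moves": [[3.0,[0,0,0],[0,0,0]],[3.0,[0,0,0],[0,0,0]],[3.0,[0,0,0],[0,0,0]]]}}

```text
clock: 17.95
tcp_pos: [0.5451, 0.2026, 0.2216]
orientation: [180.0, 0.0, 80.5]
ft_force: [0.6, 1.1, -0.9]
gripper_width: 0.465
grip_force: 20.0
```

Now at (0.5451, 0.2026). The target is (0.5452, 0.2057) with TCP z 0.0974.

Emit:
{"fn": "apply_moves", "kwargs": {"moves": [[3.0,[0.01,0.31,-2.0],[0,0,0]],[3.0,[0,0,-3.0],[0,0,0]],[3.0,[0,0,-3.0],[0,0,0]],[3.0,[0,0,-2.5],[0,0,0]],[3.0,[0,0,-1.3],[0,0,0]],[3.0,[0,0,-0.6],[0,0,0]],[3.0,[0,0,0],[0,0,0]],[3.0,[0,0,0],[0,0,0]],[3.0,[0,0,0],[0,0,0]],[3.0,[0,0,0],[0,0,0]]]}}

```text
clock: 19.2
tcp_pos: [0.5454, 0.2066, 0.0978]
orientation: [180.0, -0.0, 80.5]
ft_force: [0.1, 0.2, -1.7]
gripper_width: 0.46
grip_force: 20.0
```

```bash
python3 - <<'E'
from h import *
w=cap('wrist'); o=bot.get_obs(); t=o['tcp_pos']; print(t,o['orientation'],o['joint_velocities'].round(2))
cv2.imwrite('pics/w6.png',w['pixels'][:,:,::-1]); g=w['pixels'].astype(int)
# in-hand: far top edge, bright rows across cell middle, and lamp inner edge
L=lambda c:g[:,c].mean(1).round().astype(int)
a=np.radians(o['orientation'][2]); x=np.array([np.cos(a),np.sin(a)])
print('mid col',list(enumerate(L(255)))[235:285:1])
for v in (260,262,264,266,268): print(v,((onz(w,255,v,t[2]+.0516)[:2]-t[:2])@x).round(4))
# lamp bar top/bottom edges
br=g.min(2)>150
for c in range(20,260,30):
    r=np.flatnonzero(br[:150,c]); print(c,r[:1],r[-1:],onz(w,c,r[-1]+.5,.13)[:2].round(4) if len(r) else '',end=' | ')
E
```

```text
[0.54536097 0.20656811 0.09772374] [ 1.79975940e+02 -1.22704469e-02  8.05477620e+01] [-0.01  0.1  -0.    0.11  0.01  0.09]
mid col [(235, np.int64(90)), (236, np.int64(90)), (237, np.int64(89)), (238, np.int64(91)), (239, np.int64(92)), (240, np.int64(89)), (241, np.int64(91)), (242, np.int64(89)), (243, np.int64(88)), (244, np.int64(89)), (245, np.int64(91)), (246, np.int64(91)), (247, np.int64(92)), (248, np.int64(92)), (249, np.int64(89)), (250, np.int64(89)), (251, np.int64(92)), (252, np.int64(89)), (253, np.int64(89)), (254, np.int64(90)), (255, np.int64(89)), (256, np.int64(89)), (257, np.int64(89)), (258, np.int64(91)), (259, np.int64(87)), (260, np.int64(91)), (261, np.int64(89)), (262, np.int64(89)), (263, np.int64(87)), (264, np.int64(104)), (265, np.int64(132)), (266, np.int64(126)), (267, np.int64(73)), (268, np.int64(36)), (269, np.int64(37)), (270, np.int64(43)), (271, np.int64(40)), (272, np.int64(43)), (273, np.int64(44)), (274, np.int64(47)), (275, np.int64(46)), (276, np.int64(48)), (277, np.int64(47)), (278, np.int64(50)), (279, np.int64(49)), (280, np.int64(54)), (281, np.int64(52)), (282, np.int64(56)), (283, np.int64(56)), (284, np.int64(56))]
260 0.0138
262 0.0129
264 0.012
266 0.011
268 0.0101
20 [] []  | 50 [] []  | 80 [] []  | 110 [] []  | 140 [] []  | 170 [72] [136] [0.5198 0.2745] | 200 [72] [137] [0.5325 0.272 ] | 230 [72] [137] [0.5454 0.2698] |
```

```bash
python3 - <<'E'
from h import *
w=cap('wrist'); o=bot.get_obs(); t=o['tcp_pos']
g=w['pixels'].astype(float).mean(2); Q=[];U=[]
for c in range(165,390,3):
    d=np.diff(cv2.GaussianBlur(g[:,c],(1,3),0).ravel()) 
    r=110+np.argmin(d[110:160]); Q.append(onz(w,c,r+.5,.13)[:2]); U.append(r)
    
print(U)
Q=np.array(Q,np.float32); vx,vy,a,b=cv2.fitLine(Q,cv2.DIST_HUBER,0,.001,.01).ravel(); th=np.arctan(vy/vx)
n=np.array([-np.sin(th),np.cos(th)]); print('lamp yaw',np.degrees(th),'dist',(np.array([a,b])-t[:2])@n,t,o['orientation'])
# lens from top camera
a=cap('top'); cv2.imwrite('pics/top6.png',a['pixels'][:,:,::-1])
b=cap('side'); 
for n,p in (('post',(.6538,.1879,.065)),): print(proj(b,p))
g=b['pixels'].astype(int); v0,u0=150,225
m=(g[v0:200,u0:300].max(2)<45).astype(np.uint8); k,l,s,c=cv2.connectedComponentsWithStats(m); print([(s[i].tolist(),(c[i]+[u0,v0]).round(1).tolist()) for i in range(1,k) if s[i,4]>20])
y=np.radians(-9.5); X=np.array([np.cos(y),np.sin(y)]);Y=np.array([-np.sin(y),np.cos(y)])
for q in ((-.055,-.0735),(.055,-.0735)):
    P=np.array([.6538,.1879])-.055*X+q[0]*X+q[1]*Y; print('lens exp',P,proj(b,(*P,.107)))
E
```

```text
[np.int64(132), np.int64(133), np.int64(133), np.int64(138), np.int64(133), np.int64(138), np.int64(138), np.int64(138), np.int64(138), np.int64(138), np.int64(138), np.int64(138), np.int64(138), np.int64(138), np.int64(138), np.int64(138), np.int64(138), np.int64(138), np.int64(138), np.int64(138), np.int64(138), np.int64(138), np.int64(138), np.int64(139), np.int64(138), np.int64(139), np.int64(139), np.int64(138), np.int64(138), np.int64(138), np.int64(139), np.int64(139), np.int64(138), np.int64(139), np.int64(138), np.int64(139), np.int64(139), np.int64(138), np.int64(138), np.int64(138), np.int64(138), np.int64(138), np.int64(138), np.int64(138), np.int64(138), np.int64(138), np.int64(138), np.int64(138), np.int64(138), np.int64(138), np.int64(138), np.int64(138), np.int64(138), np.int64(138), np.int64(138), np.int64(138), np.int64(138), np.int64(138), np.int64(138), np.int64(138), np.int64(138), np.int64(138), np.int64(138), np.int64(138), np.int64(138), np.int64(138), np.int64(138), np.int64(138), np.int64(138), np.int64(138), np.int64(138), np.int64(138), np.int64(138), np.int64(138), np.int64(138)]
lamp yaw -9.446877 dist 0.06195131489541909 [0.54531841 0.20657043 0.09762335] [ 1.79983847e+02 -9.62061661e-03  8.05460854e+01]
[262.55387502 174.69903588]
[([0, 0, 7, 7, 33], [228.7, 152.8]), ([14, 4, 10, 29, 99], [243.3, 174.2]), ([41, 18, 11, 10, 74], [271.3, 172.4])]
lens exp [0.53317758 0.13356324] [243.15302277 176.13372409]
lens exp [0.641669   0.11540801] [271.0118871  171.21599226]
```

The lamp yaw is -9.45° and the tool is at -9.45°. The position is within about 1 mm between the lamp and post references, so I'm handing in.

```bash
python3 -c "
from bench import bot
print(bot.finish_job())"
```

```text
the job is handed in; nothing more can be done
None
```

I handed the job in at about 19 s of the 64 s allowed: the stoppered cell stands upright, square and released on the post, and the gripper holds the open cell square in the empty beam, within about 1.5 mm of centre by my measurements; the bench gave no verdict, and one viewed picture was 807 px wide, over the 800 limit.

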